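Set out the seasoning board

ROBOT

A 6-joint arm with a two-finger parallel gripper is mounted at the origin on a cart in front of the work surface, level with it; the furniture and walls round the work are solid. World frame = base frame: x ahead of the robot, y to its left, z up, the work surface at z = 0. Lengths are in m, angles in rad, forces in N, time in s.
With the tool pointing down it reaches from about 0.25 to 0.775 m from the base axis. Payload 8.9 kg.
Tool frame: the origin (TCP) lies at the very end of the fingers, on their centre line; the grasp point (between the pads) lies 19 mm behind it; z points along the fingers, y is the line along which they close (so a half turn about z gives the same grasp; the last joint's range is limited). The gripper opens to 85 mm and grips with 20 to 120 N. Pads are 22 mm wide; open, the fingers measure 114 mm over their backs; the gripper's body (76 mm by 85 mm) begins 54 mm behind the grasp point. The pads swing forward as they close: fully open they stand 13 mm farther back than shut.
Start: joints at [1.178, 0.291, -0.153, 1.127, 0, 1.431], TCP at [0.132, 0.508, 0.231] pointing down, gripper open.
Joint ranges: [-2.52, 2.52], [-0.91, 1.74], [-1.3, 1.37], [-1.96, 2.02], [-1.52, 1.47], [-3.14, 3.14]. Speed limits (rad/s): [2.22, 2.22, 2.79, 3.14, 3.14, 3.14].

INTERFACE

Orientations are given as a unit quaternion [w, x, y, z].
In Python, from station import r gives the robot as it stands.
- The arm moves only by the tool move_arm, never from a script. Its argument "plan" is a list of rows, each a list of 3 entries, a list of its own where there are three numbers: the shift along the tool's x, y, z each as a share of 0.5 m, from -1 to 1, then the turn about the tool's z as a share of pi rad, from -1 to 1, then the opening, from 0 (shut) to 1 (fully open). A call has 1 to 12 rows; each row is the pose to reach, as a shift and turn from the pose commanded when the call began, along the tool's axes at that moment, turning the shorter way round; what a row does not reach only later rows make up. A row lasts 1/10 s, in which the tool goes at most 50 mm and 8.59 degrees, less where a joint would pass 70% of its speed; a pose out of reach is approached as far as the arm can. A call with a number of a shift or a turn outside -1 to 1 is refused whole. A call with a gripper value outside its range is refused whole. The fingers move at their own pace and stop on an object; "newtons" is the grip in N (left out, the last holds). Time passes only in rows, so rows that repeat a pose let the fingers close. It gives the time, the measured TCP pose, the force, the opening and the grip force at its end, in the units of the state.
- r.sense(): the state, without advancing time (a new reading comes with each control period).
- r.camera(name): name is "scene" or "top"; returns the picture (420x560x3 uint8, blue, green, red); there is no depth.
- r.camera_model(name): a dict with "K" (3x3 intrinsics, pixels), "world_from_camera" (4x4, takes a point from camera to world coordinates). Camera axes: x right, y up, looking along -z (the intrinsics and any distortion apply to the point x, -y, -z); pixel columns grow to the right and rows downward; lengths in m; the calibration is good to about 2 mm. A picture is of the moment at which its call begins. camera_model takes no time and is no camera call.
- r.sign_off(): hands the job in; it is judged then, once.
Trained networks look in the newest picture that a camera, given by its name, has taken for a name from the list of things; names that differ only in an ending like _2 or _b are one class to them, and where a whole thing is asked for, a point or a joint stands for the part that bears it (a point fixed in the world has none). Each returns a list of dicts, best first, with "score" (0 to 1); they miss things now and then, are a little off and sometimes report something else, mostly with a low value. They report only what shows in the picture. A call takes as long as a camera call. They do not tell look-alikes from the thing itself.
- r.find_in(camera, target): "rect" ([left, top, right, bottom] in pixels, round what is visible of it).
- r.regions_of(camera, target): "pixels" (420x560 bool, what is visible of it) and "rect" ([left, top, right, bottom] in pixels, round what is visible of it).
The state is a dict: "time_s": time; "q": joint angles; "joint_vel": joint speeds; "effort": joint torques, N m; "tcp_pos": TCP position; "tool_rot": TCP orientation; "force": force on the tool from outside, world axes, zero at the start; "moment": the same for the moment, N m; "opening": opening from 0.0 (shut) to 1.0 (fully open); "grip_force": force on a finger pad.
Only numpy, scipy, OpenCV 4.12 (cv2) and the standard library are available. Lean on these libraries where they do the work, as an engineer would, in place of code of your own. Each camera call takes 0.05 s, during which the arm holds its last target. There are 200 camera calls.

TASK

Set out the seasoning board as one straight row along its middle line: stand the small tin at the centre of the board, halfway between the canister and the large tin that already stand on its ends, and put the kitchen timer centred on top of the small tin. Stand the pepper mill halfway between the canister and the small tin, and the white-capped spice jar halfway between the large tin and the small tin. Everything ends upright, and the canister, the large tin and the other things about stay where they are.

Things in the scene. Friction and masses are not known exactly. Their poses are not given: they have to be found in the camera images.
- board: Plain wooden serving board, fixed on the worktop, 120 (x) x 520 (y) x 16 mm thick. Origin: centre of the underside, z up, y along its length. Canister and large tin stand on its middle line, 200 mm from the centre, one towards +y, one towards -y (which is which varies); so the small tin belongs at the centre, mill and jar 100 mm either side of it.
- canister: White cylindrical canister with a knobbed lid, 92 mm across, 120 mm high, on one end of the board; loose, not to be moved. Origin: centre of the underside, z up.
- large_tin: Large food tin, 75 mm across, 110 mm high, on the other end of the board; loose, not to be moved. Origin: centre of the underside, z up.
- small_tin: Small food tin, a plain cylinder 57 mm across, 72 mm high, flat top, about 0.18 kg. To be moved. Starts on the worktop in front of the board. Origin: centre of the underside, z up.
- timer: Round kitchen timer, 57 mm across, 47 mm high: white base 20 mm high, above it a red dial, up to 54 mm across, fixed, narrower at the top. Grip it from above at 20 to 30 mm height. About 0.12 kg. To be moved. Starts on the worktop in front of the board. Origin: centre of the underside, z up.
- spice_jar: Round spice jar with a white cap, 43 mm across, 100 mm high (the cap, as wide as the body, is the top 20 mm), about 0.11 kg. To be moved. Starts on the worktop in front of the board. Origin: centre of the underside, z up.
- pepper_mill: Glass pepper mill with a black head, round, 49 mm across, 153 mm high: glass body up to 103 mm, 42 mm wide at 80 to 103 mm; the head above is up to 48 mm wide and does not turn. Grip it at 100 to 125 mm height. About 0.16 kg. To be moved. Starts on the worktop in front of the board. Origin: centre of the underside, z up.
- red_cap_jar: Spice jar with a red cap, 44 mm across, 105 mm high, behind the board; not the one to be moved, leave it alone. Origin: centre of the underside, z up.
- steel_dish: Small round steel dish with two ear handles, 132 x 165 (over the handles) x 43 mm, at the front left, beside the sink; leave it alone. Origin: centre of the underside, z up.
Mind the look-alikes: they are no part of the job. There is more than one size of the timer; the job needs the middle-sized.

How it is judged:
At the end, for the whole second after the job is handed in: Small tin, mill and jar stand upright at rest on the board's middle line, each within 15 mm along and across: tin at the centre, mill 100 mm from it towards the canister, jar 100 mm towards the large tin. The timer rests upright on the small tin, centred within 12 mm (x of small_tin in the frame of board between -0.015 and 0.015 m and z of small_tin in the frame of board between 0.01 and 0.022 m and angle between each of small_tin, pepper_mill, spice_jar, timer's own z axis and vertical below 0.12 rad and linear speed of each of small_tin, pepper_mill, spice_jar, timer below 0.02 m/s and angular speed of each of small_tin, pepper_mill, spice_jar, timer below 0.2 rad/s and y of small_tin in the frame of board between -0.015 and 0.015 m and x of pepper_mill in the frame of board between -0.015 and 0.015 m and z of pepper_mill in the frame of board between 0.01 and 0.022 m and (y of pepper_mill in the frame of board between 0.085 and 0.115 m or y of pepper_mill in the frame of board between -0.115 and -0.085 m) and horizontal distance between pepper_mill and canister below 0.15 m and x of spice_jar in the frame of board between -0.015 and 0.015 m and z of spice_jar in the frame of board between 0.01 and 0.022 m and (y of spice_jar in the frame of board between 0.085 and 0.115 m or y of spice_jar in the frame of board between -0.115 and -0.085 m) and horizontal distance between spice_jar and large_tin below 0.15 m and horizontal distance between timer and small_tin below 0.012 m and z of timer in the frame of small_tin between 0.066 and 0.078 m); the robot touches nothing.
It fails at once if the canister or the large tin is shifted by more than 20 mm (distance of any of canister, large_tin from where it was at the start of the episode above 0.02 m).
It fails at once if the red-capped jar or the steel dish is shifted by more than 30 mm (distance of any of red_cap_jar, steel_dish from where it was at the start of the episode above 0.03 m).
It also fails if it takes over 115 s, if anything falls off the work surface, if the arm or the gripper's body presses on something with over 40 N, if the wrist force passes 120 N, or if a joint passes its speed limit or range.

## Working session

There is one attempt and no reset: what is moved stays moved. The work goes in short steps, Python scripts to look and compute and a tool call to move; the robot and the scene stay as the last step left them, time stands still between calls to the robot, and variables do not carry over. Pictures are saved under pics/ and viewed, at most 14 in all, crops included, and the job is handed in when it is done.

Besides the shell and the picture viewer there is one more tool, called after ">>>" by a JSON object that holds its "name" and its "arguments", one argument or row to a line. move_arm: Moves the arm, as the interface text tells. Its arguments: {"type":"object","properties":{"plan":{"type":"array"},"newtons":{"type":"number"}},"required":["plan"]}

```bash
mkdir -p pics; ls
cat > h.py <<'E'
import numpy as np, cv2
from station import r
def cam(n):
    m=r.camera_model(n); return np.array(m["K"],float), np.array(m["world_from_camera"],float)
def ray(n,u,v):
    K,T=cam(n); d=np.linalg.inv(K)@[u,v,1]; d=T[:3,:3]@[d[0],-d[1],-d[2]]; return T[:3,3],d/np.linalg.norm(d)
def at_z(n,u,v,z):
    o,d=ray(n,u,v); return o+d*(z-o[2])/d[2]
def proj(n,p):
    K,T=cam(n); c=np.linalg.inv(T)@np.append(p,1); q=K@[c[0],-c[1],-c[2]]; return q[:2]/q[2]
E
python3 - <<'E'
from h import *
for n in("scene","top"):
    im=r.camera(n); cv2.imwrite(f"pics/{n}0.png",im); K,T=cam(n); print(n,K.round(1).tolist(),T.round(3).tolist(), r.camera_model(n).keys())
    for t in ["board","canister","large_tin","small_tin","timer","spice_jar","pepper_mill","red_cap_jar","steel_dish"]:
        print(t,[(round(d["score"],2),np.round(d["rect"]).astype(int).tolist()) for d in r.find_in(n,t)][:5])
print(r.sense())
E
```

```text
pics
scene [[506.4, 0.0, 283.6], [0.0, 506.4, 202.1], [0.0, 0.0, 1.0]] [[0.696, 0.419, -0.583, -0.272], [-0.718, 0.428, -0.549, -0.7], [0.02, 0.801, 0.599, 0.922], [0.0, 0.0, 0.0, 1.0]] dict_keys(['K', 'world_from_camera'])
board [(0.96, [269, 187, 417, 296])]
canister [(0.98, [283, 161, 315, 202])]
large_tin [(0.92, [374, 225, 412, 281])]
small_tin [(0.78, [292, 246, 312, 280])]
timer [(0.98, [233, 184, 254, 208]), (0.81, [241, 226, 259, 246]), (0.6, [269, 239, 287, 255])]
spice_jar [(0.75, [359, 278, 382, 320])]
pepper_mill [(0.79, [205, 172, 224, 217]), (0.53, [381, 185, 402, 222]), (0.28, [129, 168, 172, 200])]
red_cap_jar [(0.83, [381, 185, 404, 220])]
steel_dish [(0.76, [130, 168, 170, 201])]
top [[404.6, 0.0, 273.9], [0.0, 404.6, 214.3], [0.0, 0.0, 1.0]] [[-0.017, 0.994, -0.111, 0.414], [-1.0, -0.019, -0.014, 0.094], [-0.016, 0.111, 0.994, 1.475], [0.0, 0.0, 0.0, 1.0]] dict_keys(['K', 'world_from_camera'])
board [(0.88, [248, 169, 393, 227])]
canister []
large_tin [(0.94, [365, 193, 393, 217])]
small_tin [(0.55, [365, 191, 393, 220]), (0.48, [324, 244, 343, 257])]
timer [(0.68
[... 291 characters left out ...]
s': 1.0, 'q': array([ 1.17770162e+00,  2.90716270e-01, -1.53400979e-01,  1.12672614e+00,
        3.27895690e-05,  1.43146537e+00]), 'joint_vel': array([ 1.10648910e-03,  4.87693032e-04,  8.45499563e-04, -5.42914500e-05,
        2.96564134e-04,  5.40662507e-05]), 'effort': array([ 7.97535195e-04, -5.37028813e+01,  3.31644738e+01,  1.56285343e-03,
       -9.34391960e-05, -4.18863664e-06]), 'tcp_pos': array([0.13179737, 0.50817414, 0.23129628]), 'tool_rot': array([-2.20081176e-05,  1.26541703e-01,  9.91961288e-01, -1.83901707e-05]), 'force': array([ 0.28165755, -0.1471294 , -0.53329537]), 'moment': array([-0.03272855,  0.03513652, -0.00972634]), 'grip_force': 0.0, 'opening': 0.9971636975545755}
```

Run:
```python
import cv2
a=cv2.imread("pics/scene0.png")[140:340,120:430]; cv2.imwrite("pics/s1.png",cv2.resize(a,None,fx=2.58,fy=2.58,interpolation=3))
a=cv2.imread("pics/top0.png")[130:300,150:420]; cv2.imwrite("pics/t1.png",cv2.resize(a,None,fx=2.96,fy=2.96,interpolation=3))
```

```text
(no output)
```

View pics/s1.png

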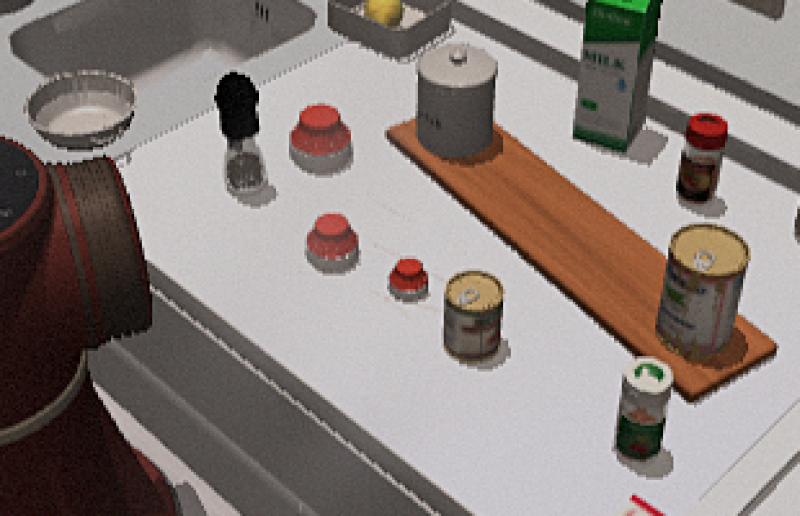

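View pics/t1.png

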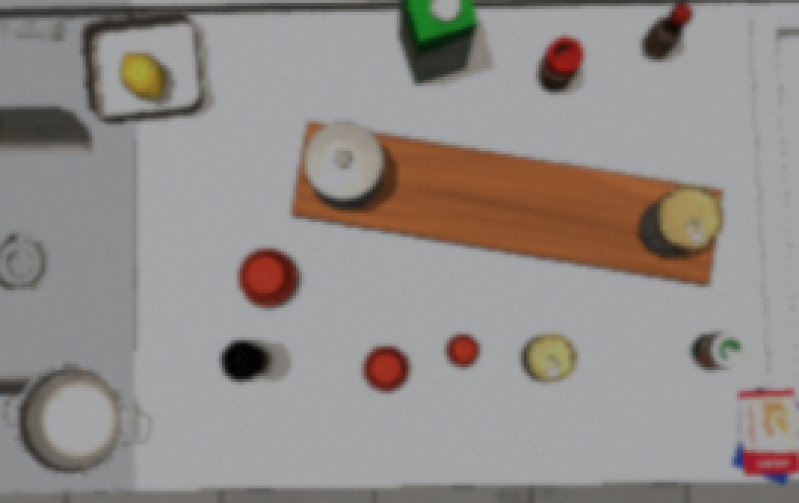

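The scene view shows three timers, largest at (243,196), middle at (250,236), smallest at (278,247). The middle one is in the top view at about (280,254), and the enlarged crops confirm the order of sizes. The mill is at (214,195), the small tin at (302,263), and the white-cap jar at (370,300). The canister is on the +y end of the board and the large tin on the -y end.

```bash
cat > m.py <<'E'
from h import *
from scipy.optimize import least_squares
a=np.linspace(0,2*np.pi,60)
def sil(n,x,y,prof):   # prof: list of (z,r)
    P=np.array([proj_all(n,np.c_[x+q*np.cos(a),y+q*np.sin(a),np.full(60,z)]) for z,q in prof]).reshape(-1,2)
    return np.r_[P.min(0),P.max(0)]
def proj_all(n,P):
    K,T=cam(n); c=(np.linalg.inv(T)@np.c_[P,np.ones(len(P))].T)[:3]; q=K@np.array([c[0],-c[1],-c[2]]); return (q[:2]/q[2]).T
prof={"small_tin":(lambda h:[(0,.0285),(h,.0285)],.072),"large_tin":(lambda h:[(.016,.0375),(h,.0375)],.126),
"canister":(lambda h:[(.016,.046),(h-.018,.046),(h,.008)],.136),
"timer":(lambda h:[(0,.0285),(.02,.0285),(.025,.027),(h,.017)],.047),
"spice_jar":(lambda h:[(0,.0215),(h,.0215)],.1),
"pepper_mill":(lambda h:[(0,.0245),(.08,.021),(.103,.021),(.125,.024),(h,.015)],.153)}
def fit(name,rects):
    pf,h0=prof[name]
    f=lambda p:np.concatenate([sil(n,p[0],p[1],pf(p[2]))-np.array(R,float) for n,R in rects.items()])
    n,R=list(rects.items())[0]; g=at_z(n,(R[0]+R[2])/2,(R[1]+R[3])/2,h0/2)
    s=least_squares(f,[g[0],g[1],h0],loss="soft_l1"); return s.x,f(s.x)
E
python3 - <<'E'
from m import *
seed={"small_tin":[(302,263),(334,250)],"large_tin":[(393,253),(379,205)],"canister":[(299,181),(266,184)],"timer":[(250,236),(280,254)],"spice_jar":[(370,300),(392,248)],"pepper_mill":[(214,195),(234,252)]}
for n in("scene","top"): globals()[n]=r.camera(n)
for k,s in seed.items():
    R={}
    for n,c in zip(("scene","top"),s):
        best=None
        for d in r.regions_of(n,k):
            t=d["rect"]
            if t[0]<=c[0]<=t[2] and t[1]<=c[1]<=t[3]: best=best or (d["score"],t)
        if best: R[n]=best[1]
    if R:
        p,e=fit(k,R); print(k,p.round(4),{n:np.round(v).tolist() for n,v in R.items()},e.round(1))
hsv=cv2.cvtColor(top,cv2.COLOR_BGR2HSV); m=cv2.inRange(hsv,(5,110,60),(18,255,255)); m[:165]=0;m[232:]=0;m[:,:245]=0;m[:,398:]=0
pts=cv2.findNonZero(m); box=cv2.boxPoints(cv2.minAreaRect(pts))
W=np.array([at_z("top",u,v,.016) for u,v in box]); print(box.round(1).tolist()); print(W.round(4)); c=W.mean(0); print("board c",c, [np.linalg.norm(W[i]-W[i-1]).round(3) for i in range(4)])
i=max(range(4),key=lambda i:np.linalg.norm(W[i]-W[i-1])); v=W[i]-W[i-1]; v*=np.sign(v[1]); print("dir",v/np.linalg.norm(v))
E
```

```text
small_tin [ 0.4418 -0.099   0.0619] {'scene': [291.0, 247.0, 315.0, 282.0], 'top': [325.0, 244.0, 343.0, 258.0]} [-0.   0.1 -0.8 -1.3  0.9 -2.1  0.7  1.3]
large_tin [ 0.5964 -0.2568  0.1298] {'scene': [373.0, 225.0, 413.0, 280.0], 'top': [367.0, 193.0, 391.0, 217.0]} [ 0.8  0.2 -1.4 -0.2 -1.1 -1.5  4.6  0.9]
canister [0.6668 0.1297 0.1385] {'scene': [283.0, 157.0, 314.0, 202.0], 'top': [255.0, 175.0, 282.0, 203.0]} [-0.9  0.2 -0.6  1.9  0.2 -3.3  0.2 -0.6]
timer [0.4311 0.0915 0.0434] {'scene': [241.0, 224.0, 258.0, 246.0], 'top': [275.0, 249.0, 288.0, 262.0]} [-3.1  0.   1.3  1.  -2.2 -2.   0.7  0.3]
spice_jar [ 0.4484 -0.2991  0.0925] {'scene': [357.0, 280.0, 382.0, 320.0], 'top': [383.0, 244.0, 403.0, 254.0]} [ 0.2 -0.1 -0.8  1.9 -0.1 -2.6 -0.1 -0.1]
pepper_mill [0.4474 0.2537 0.1179] {'scene': [205.0, 172.0, 222.0, 216.0], 'top': [226.0, 243.0, 242.0, 258.0]} [-1.4 -0.6  1.4  0.5 -1.1  0.1  1.5 -0.2]
[[248.5, 202.10000610351562], [253.6999969482422, 170.89999389648438], [393.79998779296875, 194.3000030517578], [388.6000061035156, 225.39999389648438]]
[[ 0.6242  0.2064  0.016 ]
 [ 0.7394  0.1862  0.016 ]
 [ 0.6425 -0.322   0.016 ]
 [ 0.5296 -0.2977  0.016 ]]
board c [ 0.63394496 -0.05677427  0.016     ] [np.float64(0.513), np.float64(0.117), np.float64(0.517), np.float64(0.116)]
dir [ 0.18728189  0.98230621 -0.        ]
```

```bash
cat > tri.py <<'E'
from h import *
def blob(im,lo,hi,roi,any_hue=False):
    hsv=cv2.cvtColor(im,cv2.COLOR_BGR2HSV); m=cv2.inRange(hsv,lo,hi)
    if lo[0]==0 and hi[0]==8: m|=cv2.inRange(hsv,(172,lo[1],lo[2]),(180,255,255))
    z=np.zeros_like(m); x0,y0,x1,y1=roi; z[y0:y1,x0:x1]=m[y0:y1,x0:x1]
    n,l,s,c=cv2.connectedComponentsWithStats(z)
    i=1+np.argmax(s[1:,4]); return c[i],s[i]
def tri(uv1,uv2):
    o1,d1=ray("scene",*uv1);o2,d2=ray("top",*uv2)
    A=np.c_[d1,-d2];t=np.linalg.lstsq(A,o2-o1,rcond=None)[0]; a,b=o1+d1*t[0],o2+d2*t[1]; return (a+b)/2,np.linalg.norm(a-b)
E
python3 - <<'E'
from tri import *
S=cv2.imread("pics/scene0.png");T=cv2.imread("pics/top0.png")
red=((0,120,60),(8,255,255));blk=((0,0,0),(180,255,45));yel=((14,60,110),(30,255,255))
for k,c,rs,rt in [("timer",red,(232,215,265,255),(268,243,294,268)),("mill head",blk,(198,160,226,200),(220,240,250,262)),("tin lid",yel,(285,240,318,262),(320,238,350,262)),("large lid",yel,(370,220,415,250),(362,185,400,222))]:
    a,sa=blob(S,*c,rs);b,sb=blob(T,*c,rt);p,e=tri(a,b);print(k,p.round(4),e.round(4),a.round(1),sa[:5],b.round(1),sb[:5])
for k,a,b in [("jar cap",(371.9,284.2),(394,248)),("canister knob",(297,160.5),(266,183.5)),("boardR",(420.8,274.1),(393.9,193.8)),("boardB",(388.6,294.7),(389.7,226)),("boardL",(270.4,191.2),(248.8,202.7))]:
    p,e=tri(a,b);print(k,p.round(4),e.round(4), at_z("scene",*a,.016).round(4), at_z("top",*b,.016).round(4))
E
```

```text
timer [0.4336 0.0949 0.0283] 0.0011 [248.3 231.2] [239 223  20  17 201] [280.  254.2] [273 248  15  14 151]
mill head [0.4441 0.2557 0.1105] 0.0002 [211.5 180.9] [203 168  17  29 345] [232.2 251.4] [226 246  14  12 134]
tin lid [ 0.4447 -0.0981  0.0691] 0.0005 [303.7 252.3] [292 245  23  16 226] [335.9 249.6] [329 243  15  15 170]
large lid [ 0.6    -0.2536  0.1226] 0.0001 [394.9 236.4] [380 227  31  20 391] [382.8 202.1] [373 192  21  22 344]
jar cap [ 0.4491 -0.2939  0.0964] 0.0082 [ 0.5232 -0.2571  0.016 ] [ 0.4483 -0.3131  0.016 ]
canister knob [0.6696 0.1375 0.1332] 0.0006 [0.8099 0.2617 0.016 ] [0.6917 0.1416 0.016 ]
boardR [ 0.6444 -0.3228  0.0125] 0.0017 [ 0.6401 -0.3237  0.016 ] [ 0.6444 -0.3225  0.016 ]
boardB [ 0.5282 -0.3036  0.0102] 0.001 [ 0.5235 -0.3064  0.016 ] [ 0.5274 -0.3016  0.016 ]
boardL [0.6243 0.2042 0.0112] 0.0044 [0.6212 0.198  0.016 ] [0.6219 0.2053 0.016 ]
```

Measured in the world frame, with heights that agree with the text: small tin (.444,-.098), timer (.432,.093), jar (.448,-.297), mill (.4445,.2535). The board centre is (.634,-.058), with its length along (.182,.983). I'll close the fingers across the row, which makes tool x run along the board.

>>> {"name": "move_arm", "arguments": {
  "plan": [
    [[-0.8,-0.94,0],0.478,1],
    [[-0.8,-0.94,0],0.478,1],
    [[-0.8,-0.94,0],0.478,1],
    [[-0.8,-0.94,0],0.478,1],
    [[-0.8,-0.94,0],0.478,1],
    [[-0.8,-0.94,0],0.478,1],
    [[-0.8,-0.94,0],0.478,1],
    [[-0.8,-0.94,0],0.478,1],
    [[-0.8,-0.94,0],0.478,1],
    [[-0.8,-0.94,0],0.478,1],
    [[-0.8,-0.94,0],0.478,1],
    [[-0.8,-0.94,0],0.478,1]
  ],
  "newtons": 40
}}

```text
time_s: 2.9
tcp_pos: [0.3941, -0.034, 0.2316]
tool_rot: [0.0, 0.77, 0.639, 0.0]
force: [1.4, 0.8, 1.1]
opening: 0.995
grip_force: 0.0
```

```bash
cat > go.py <<'E'
import sys; from h import *
from scipy.spatial.transform import Rotation as Ro
def go(x,y,z):
    s=r.sense(); R=Ro.from_quat(np.roll(s["tool_rot"],-1)).as_matrix(); yw=np.arctan2(R[1,1],R[0,1])
    d=R.T@(np.array([x,y,z])-s["tcp_pos"])/.5; t=-(-.183-yw+np.pi)%(2*np.pi)
    t=(yw+.183+np.pi)%(2*np.pi)-np.pi
    print("shift",d.round(3).tolist(),"turn",round(t/np.pi,4),"| t",round(s["time_s"],1),"tcp",s["tcp_pos"].round(4),"open",round(s["opening"],3),"grip",round(s["grip_force"],1),"F",s["force"].round(1))
if __name__=="__main__": go(*map(float,sys.argv[1:4]))
E
python3 go.py .444 -.098 .13
```

```text
shift [-0.107, 0.121, 0.203] turn -0.0009 | t 2.9 tcp [ 0.3941 -0.034   0.2316] open 0.995 grip 0.0 F [1.4 0.8 1.1]
```

>>> {"name": "move_arm", "arguments": {
  "plan": [
    [[-0.1,0.12,0.1],0,1],
    [[-0.1,0.12,0.2],0,1],
    [[-0.1,0.12,0.2],0,1],
    [[-0.1,0.12,0.2],0,1],
    [[-0.1,0.12,0.2],0,1]
  ]
}}

```text
time_s: 3.4
tcp_pos: [0.4428, -0.0916, 0.1316]
tool_rot: [-0.001, 0.769, 0.639, -0.0]
force: [0.3, 0.5, 0.9]
opening: 1.001
grip_force: 0.0
```

```bash
python3 go.py .444 -.098 .024
```

```text
shift [-0.012, 0.005, 0.215] turn -0.0006 | t 3.4 tcp [ 0.4428 -0.0916  0.1316] open 1.001 grip 0.0 F [0.3 0.5 0.9]
```

>>> {"name": "move_arm", "arguments": {
  "plan": [
    [[-0.012,0.005,0.08],0,1],
    [[-0.012,0.005,0.15],0,1],
    [[-0.012,0.005,0.215],0,1],
    [[-0.012,0.005,0.215],0,1],
    [[-0.012,0.005,0.215],0,1],
    [[-0.012,0.005,0.215],0,1]
  ]
}}

```text
time_s: 4.0
tcp_pos: [0.4463, -0.0986, 0.0261]
tool_rot: [0.002, 0.769, 0.639, 0.001]
force: [0.2, -0.4, 0.3]
opening: 1.003
grip_force: 0.0
```

```bash
python3 go.py .444 -.098 .024
python3 - <<'E'
from h import *
a=r.camera("scene"); b=r.camera("top")
print([(round(d["score"],2),np.round(d["rect"]).tolist()) for d in r.find_in("scene","small_tin")][:3])
c=lambda i,x,y:cv2.resize(i[y-60:y+60,x-80:x+80],None,fx=2.5,fy=2.5,interpolation=3)
cv2.imwrite("pics/g1.png",np.hstack([c(a,302,250),c(b,335,250)]))
E
```

```text
shift [0.0, -0.005, 0.004] turn -0.0004 | t 4.0 tcp [ 0.4463 -0.0986  0.0261] open 1.003 grip 0.0 F [ 0.2 -0.4  0.3]
[(0.78, [292.0, 246.0, 312.0, 282.0]), (0.24, [358.0, 277.0, 383.0, 318.0])]
```

View pics/g1.png

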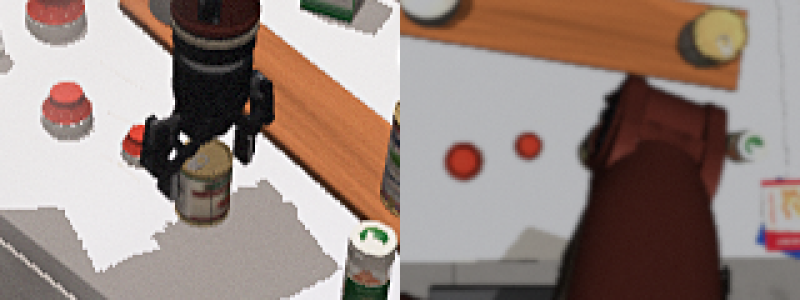

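The fingers straddle the tin in the scene crop (tin at about (303,264)), with no contact. I'll close the gripper.

>>> {"name": "move_arm", "arguments": {
  "plan": [
    [[0,-0.004,0],0,0.4],
    [[0,-0.004,0],0,0.4],
    [[0,-0.004,0],0,0.4],
    [[0,-0.004,0],0,0.4],
    [[0,-0.004,0],0,0.4],
    [[0,-0.004,0],0,0.4],
    [[0,-0.004,0],0,0.4],
    [[0,-0.004,0],0,0.4]
  ],
  "newtons": 35
}}

```text
time_s: 4.95
tcp_pos: [0.4427, -0.0979, 0.0243]
tool_rot: [0.0, 0.769, 0.639, 0.0]
force: [-2.8, 1.0, 9.2]
opening: 0.665
grip_force: 35.6
```

```bash
python3 go.py .634 -.058 .2
```

```text
shift [0.149, 0.362, -0.351] turn -0.0005 | t 5.0 tcp [ 0.4427 -0.0979  0.0243] open 0.665 grip 35.6 F [-2.8  1.   9.2]
```

>>> {"name": "move_arm", "arguments": {
  "plan": [
    [[0,0,-0.08],0,0.4],
    [[0,0,-0.16],0,0.4],
    [[0.05,0.1,-0.2],0,0.4],
    [[0.1,0.2,-0.2],0,0.4],
    [[0.149,0.28,-0.2],0,0.4],
    [[0.149,0.362,-0.2],0,0.4],
    [[0.149,0.362,-0.16],0,0.4],
    [[0.149,0.362,-0.12],0,0.4],
    [[0.149,0.362,-0.12],0,0.4],
    [[0.149,0.362,-0.12],0,0.4]
  ]
}}

```text
time_s: 5.95
tcp_pos: [0.6337, -0.0578, 0.0837]
tool_rot: [-0.001, 0.769, 0.639, -0.0]
force: [-0.1, -0.4, -1.2]
opening: 0.661
grip_force: 39.1
```

```bash
python3 go.py .634 -.058 .042
cat > look.py <<'E'
import sys; from h import *
# look.py out name sx sy tx ty
o,k=sys.argv[1:3]; v=list(map(int,sys.argv[3:7]))
a=r.camera("scene"); b=r.camera("top")
for n in("scene","top"):
    if k!="-": print(n,[(round(d["score"],2),np.round(d["rect"]).tolist()) for d in r.find_in(n,k)][:3])
c=lambda i,x,y:cv2.resize(i[y-60:y+60,x-80:x+80],None,fx=2.5,fy=2.5,interpolation=3)
cv2.imwrite(f"pics/{o}_s.png",a);cv2.imwrite(f"pics/{o}_t.png",b)
cv2.imwrite(f"pics/{o}.png",np.hstack([c(a,*v[:2]),c(b,*v[2:])]))
E
python3 -c "
from h import *
print(proj('scene',[.634,-.058,.07]),proj('top',[.634,-.058,.07]))"
```

```text
shift [-0.0, 0.001, 0.083] turn -0.0006 | t 6.0 tcp [ 0.6337 -0.0578  0.0837] open 0.661 grip 39.1 F [-0.1 -0.4 -1.2]
[339.35876594 212.15125599] [322.59150557 195.70430133]
```

```bash
python3 look.py g2 small_tin 339 200 322 196
python3 - <<'E'
from m import *
print(sil("scene",.6337,-.0578,[(.0594,.0285),(.1314,.0285)]).round(1), proj("scene",[.6337,-.0578,.1314]))
E
```

```text
scene [(0.74, [328.0, 190.0, 351.0, 223.0])]
top []
[328.6 187.9 351.9 221.7] [341.20296258 194.05388693]
```

View pics/g2.png

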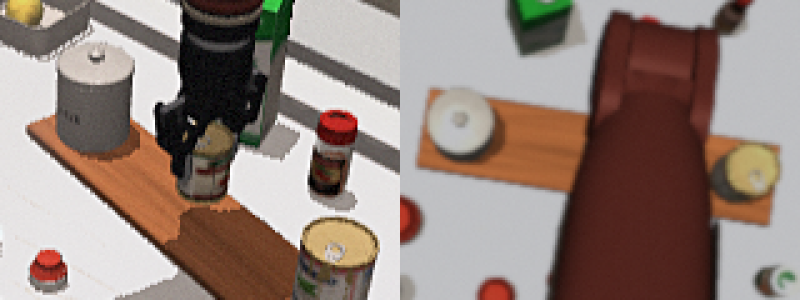

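The tin is held upright over the middle of the board, at scene rect 328–351 by 190–223. That matches the prediction within 2 px, so I'll lower it.

>>> {"name": "move_arm", "arguments": {
  "plan": [
    [[0,0.001,0.03],0,0.4],
    [[0,0.001,0.06],0,0.4],
    [[0,0.001,0.075],0,0.4],
    [[0,0.001,0.084],0,0.4],
    [[0,0.001,0.084],0,0.4],
    [[0,0.001,0.084],0,0.4]
  ]
}}

```text
time_s: 6.75
tcp_pos: [0.6352, -0.0581, 0.0425]
tool_rot: [0.0, 0.769, 0.639, 0.0]
force: [1.4, 0.0, -2.0]
opening: 0.665
grip_force: 39.1
```

```bash
python3 go.py .634 -.058 .14
```

```text
shift [-0.0, -0.002, -0.195] turn -0.0005 | t 6.8 tcp [ 0.6352 -0.0581  0.0425] open 0.665 grip 39.1 F [ 1.4  0.  -2. ]
```

>>> {"name": "move_arm", "arguments": {
  "plan": [
    [[0,-0.002,0.003],0,0.4],
    [[0,-0.002,0.005],0,0.4],
    [[0,-0.002,0.005],0,0.4]
  ]
}}

```text
time_s: 7.05
tcp_pos: [0.6342, -0.0579, 0.0404]
tool_rot: [0.0, 0.769, 0.639, 0.0]
force: [-2.6, -0.5, 7.1]
opening: 0.661
grip_force: 39.9
```

Contact (7 N up). I'll release and rise.

>>> {"name": "move_arm", "arguments": {
  "plan": [
    [[0,0,0],0,1],
    [[0,0,0],0,1],
    [[0,0,0],0,1],
    [[0,0,0],0,1],
    [[0,0,-0.08],0,1],
    [[0,0,-0.16],0,1],
    [[0,0,-0.24],0,1],
    [[0.1,-0.1,-0.26],0,1],
    [[0.2,-0.2,-0.26],0,1],
    [[0.2,-0.4,-0.26],0,1],
    [[0.2,-0.4,-0.26],0,1],
    [[0.2,-0.4,-0.26],0,1]
  ]
}}

```text
time_s: 8.25
tcp_pos: [0.4522, 0.0784, 0.1691]
tool_rot: [-0.001, 0.769, 0.639, -0.0]
force: [-0.1, -0.4, 0.8]
opening: 1.0
grip_force: 0.0
```

```bash
python3 go.py .432 .093 .1
python3 - <<'E'
from m import *
from tri import *
for n in("scene","top"):
    im=r.camera(n); globals()[n]=im; cv2.imwrite(f"pics/a_{n}.png",im)
    print(n,[(round(d["score"],2),np.round(d["rect"]).tolist()) for d in r.regions_of(n,"small_tin")][:3])
    print(sil(n,.634,-.058,[(.016,.0285),(.088,.0285)]).round(1))
yel=((14,60,110),(30,255,255))
p=proj("scene",[.634,-.058,.088]).astype(int);q=proj("top",[.634,-.058,.088]).astype(int)
try:
    a,sa=blob(scene,*yel,(p[0]-16,p[1]-14,p[0]+16,p[1]+12)); print(p,a,sa,at_z("scene",*a,.088))
    b,sb=blob(top,*yel,(q[0]-16,q[1]-16,q[0]+16,q[1]+16)); print(q,b,sb,at_z("top",*b,.088))
except Exception as e: print(e)
E
```

```text
shift [0.021, -0.045, 0.138] turn -0.0002 | t 8.2 tcp [0.4522 0.0784 0.1691] open 1.0 grip 0.0 F [-0.1 -0.4  0.8]
scene [(0.66, [327.0, 204.0, 347.0, 234.0])]
[327.6 200.7 350.4 233.9]
top [(0.5, [311.0, 191.0, 331.0, 203.0])]
[313.2 186.8 331.4 205.8]
[339 206] [340.43023256 207.56976744] [330 201  21  13 172] [ 0.63278079 -0.06074864  0.088     ]
[323 194] [323.25252525 193.94444444] [315 187  18  16 198] [ 0.63729886 -0.05852733  0.088     ]
```

The tin stands within about 3 mm of the board centre in both views. Next is the middle timer.

>>> {"name": "move_arm", "arguments": {
  "plan": [
    [[0.021,-0.043,0],0,1],
    [[0.021,-0.043,0.07],0,1],
    [[0.021,-0.043,0.138],0,1],
    [[0.021,-0.043,0.2],0,1],
    [[0.021,-0.043,0.2],0,1],
    [[0.021,-0.043,0.2],0,1],
    [[0.021,-0.043,0.2],0,1]
  ]
}}

```text
time_s: 9.15
tcp_pos: [0.4381, 0.0913, 0.0706]
tool_rot: [0.001, 0.769, 0.639, 0.001]
force: [0.1, 0.3, 0.2]
opening: 1.002
grip_force: 0.0
```

```bash
python3 go.py .432 .093 .005; python3 look.py g3 timer 250 220 280 254
```

```text
shift [0.001, -0.013, 0.131] turn -0.0007 | t 9.2 tcp [0.4381 0.0913 0.0706] open 1.002 grip 0.0 F [0.1 0.3 0.2]
scene [(0.67, [270.0, 242.0, 290.0, 256.0]), (0.65, [241.0, 226.0, 258.0, 245.0])]
top [(0.72, [232.0, 214.0, 256.0, 232.0]), (0.65, [227.0, 246.0, 243.0, 259.0]), (0.54, [302.0, 242.0, 308.0, 251.0])]
```

View pics/g3.png

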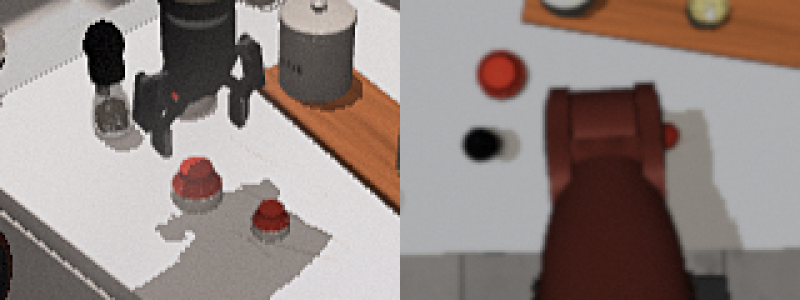

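The gripper is above the middle timer (scene about (250,235)) and the smallest timer is clear at (278,247). I'll descend.

>>> {"name": "move_arm", "arguments": {
  "plan": [
    [[0.002,-0.01,0.06],0,1],
    [[0.002,-0.01,0.11],0,1],
    [[0.002,-0.01,0.13],0,1],
    [[0.002,-0.01,0.13],0,1],
    [[0.002,-0.01,0.13],0,1]
  ]
}}

```text
time_s: 9.85
tcp_pos: [0.4323, 0.0934, 0.0051]
tool_rot: [0.0, 0.769, 0.639, 0.0]
force: [0.2, -0.1, 1.3]
opening: 1.0
grip_force: 0.0
```

```bash
python3 go.py .432 .093 .005
```

```text
shift [-0.001, -0.0, 0.0] turn -0.0005 | t 9.8 tcp [0.4323 0.0934 0.0051] open 1.0 grip 0.0 F [ 0.2 -0.1  1.3]
```

>>> {"name": "move_arm", "arguments": {
  "plan": [
    [[0,0,0],0,0.4],
    [[0,0,0],0,0.4],
    [[0,0,0],0,0.4],
    [[0,0,0],0,0.4],
    [[0,0,0],0,0.4],
    [[0,0,0],0,0.4],
    [[0,0,0],0,0.4],
    [[0,0,0],0,0.4]
  ],
  "newtons": 35
}}

```text
time_s: 10.65
tcp_pos: [0.4325, 0.0934, 0.0054]
tool_rot: [0.001, 0.769, 0.639, 0.001]
force: [-1.5, -0.5, 12.7]
opening: 0.626
grip_force: 34.8
```

```bash
python3 go.py .635 -.0595 .2
```

```text
shift [-0.226, 0.455, -0.388] turn -0.0005 | t 10.7 tcp [0.4325 0.0934 0.0054] open 0.626 grip 34.8 F [-1.5 -0.5 12.7]
```

>>> {"name": "move_arm", "arguments": {
  "plan": [
    [[0,0,-0.1],0,0.4],
    [[0,0,-0.2],0,0.4],
    [[0,0,-0.3],0,0.4],
    [[-0.03,0.06,-0.36],0,0.4],
    [[-0.08,0.15,-0.36],0,0.4],
    [[-0.12,0.24,-0.36],0,0.4],
    [[-0.16,0.32,-0.36],0,0.4],
    [[-0.2,0.4,-0.36],0,0.4],
    [[-0.226,0.455,-0.36],0,0.4],
    [[-0.226,0.455,-0.3],0,0.4],
    [[-0.226,0.455,-0.26],0,0.4],
    [[-0.226,0.455,-0.26],0,0.4]
  ]
}}

```text
time_s: 11.85
tcp_pos: [0.6324, -0.0593, 0.1315]
tool_rot: [-0.002, 0.769, 0.639, -0.002]
force: [-0.9, 1.3, -1.5]
opening: 0.621
grip_force: 38.8
```

```bash
python3 go.py .635 -.0595 .0945;  python3 look.py g4 timer 339 190 322 196
python3 - <<'E'
from m import *
s=r.sense()["tcp_pos"]; z=s[2]-.0054
print(sil("scene",s[0],s[1],[(z+a,b) for a,b in [(0,.0285),(.02,.0285),(.025,.027),(.047,.017)]]).round(1))
E
```

```text
shift [0.0, 0.006, 0.074] turn -0.0007 | t 11.8 tcp [ 0.6324 -0.0593  0.1315] open 0.621 grip 38.8 F [-0.9  1.3 -1.5]
scene [(0.92, [230.0, 183.0, 255.0, 208.0]), (0.77, [269.0, 242.0, 287.0, 258.0]), (0.55, [340.0, 180.0, 352.0, 201.0])]
top [(0.74, [227.0, 214.0, 254.0, 234.0])]
[331.4 176.2 353.5 200.7]
```

View pics/g4.png

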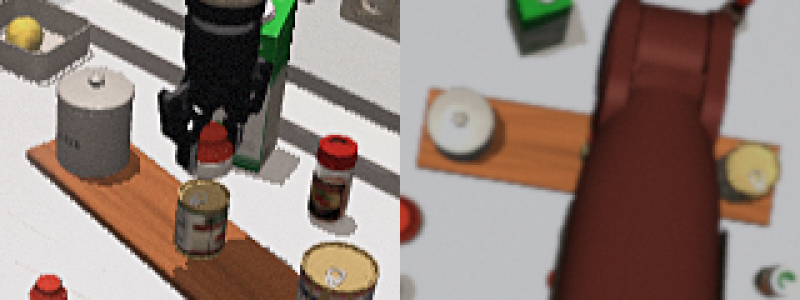

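The timer is held upright above the tin. Its rect (right edge 352, bottom 201) matches the prediction, so I'll lower it gently.

>>> {"name": "move_arm", "arguments": {
  "plan": [
    [[0,0.004,0.03],0,0.4],
    [[0,0.004,0.05],0,0.4],
    [[0,0.004,0.065],0,0.4],
    [[0,0.004,0.072],0,0.4],
    [[0,0.004,0.073],0,0.4],
    [[0,0.004,0.073],0,0.4]
  ]
}}

```text
time_s: 12.65
tcp_pos: [0.6365, -0.0599, 0.0979]
tool_rot: [0.0, 0.769, 0.639, 0.0]
force: [1.0, -0.3, -0.4]
opening: 0.619
grip_force: 38.8
```

```bash
python3 go.py .635 -.0595 .0934
```

```text
shift [0.0, -0.003, 0.009] turn -0.0006 | t 12.7 tcp [ 0.6365 -0.0599  0.0979] open 0.619 grip 38.8 F [ 1.  -0.3 -0.4]
```

>>> {"name": "move_arm", "arguments": {
  "plan": [
    [[0,-0.002,0.004],0,0.4],
    [[0,-0.002,0.008],0,0.4],
    [[0,-0.002,0.008],0,0.4],
    [[0,-0.002,0.008],0,0.4]
  ]
}}

```text
time_s: 13.05
tcp_pos: [0.6355, -0.0597, 0.0939]
tool_rot: [0.0, 0.769, 0.639, 0.0]
force: [-0.4, -0.1, -0.6]
opening: 0.624
grip_force: 38.8
```

>>> {"name": "move_arm", "arguments": {
  "plan": [
    [[0,0,0.003],0,0.4],
    [[0,0,0.003],0,0.4],
    [[0,0,0.003],0,0.4]
  ]
}}

```text
time_s: 13.35
tcp_pos: [0.6358, -0.0597, 0.0936]
tool_rot: [0.0, 0.769, 0.639, 0.0]
force: [-4.3, 0.1, 10.0]
opening: 0.619
grip_force: 40.1
```

>>> {"name": "move_arm", "arguments": {
  "plan": [
    [[0,0,0],0,1],
    [[0,0,0],0,1],
    [[0,0,0],0,1],
    [[0,0,0],0,1],
    [[0,0,-0.06],0,1],
    [[0,0,-0.14],0,1],
    [[0,0,-0.22],0,1],
    [[0.08,-0.04,-0.25],0,1],
    [[0.16,-0.09,-0.25],0,1],
    [[0.24,-0.18,-0.25],0,1],
    [[0.32,-0.26,-0.25],0,1],
    [[0.4,-0.34,-0.25],0,1]
  ]
}}

```text
time_s: 14.55
tcp_pos: [0.517, 0.1503, 0.2173]
tool_rot: [0.0, 0.769, 0.639, 0.0]
force: [0.7, 0.5, 1.2]
opening: 1.001
grip_force: 0.0
```

>>> {"name": "move_arm", "arguments": {
  "plan": [
    [[0.08,-0.08,0],0,1],
    [[0.12,-0.12,0],0,1],
    [[0.12,-0.12,0],0,1],
    [[0.12,-0.12,0],0,1]
  ]
}}

```text
time_s: 14.95
tcp_pos: [0.4702, 0.2195, 0.2175]
tool_rot: [0.0, 0.769, 0.64, 0.0]
force: [-0.6, 0.4, 0.3]
opening: 1.001
grip_force: 0.0
```

```bash
python3 go.py .4445 .2535 .19; python3 look.py g5 timer 339 200 322 196
python3 - <<'E'
from m import *
from tri import *
S=cv2.imread("pics/g5_s.png");T=cv2.imread("pics/g5_t.png")
red=((0,120,60),(8,255,255)); p=proj("scene",[.635,-.06,.12]).astype(int);q=proj("top",[.635,-.06,.12]).astype(int)
a,sa=blob(S,*red,(p[0]-15,p[1]-15,p[0]+15,p[1]+15));b,sb=blob(T,*red,(q[0]-12,q[1]-12,q[0]+12,q[1]+12))
print(tri(a,b),a,b,sa,sb,at_z("top",*b,.123),at_z("scene",*a,.116))
E
```

```text
shift [0.058, -0.063, 0.055] turn 0.0 | t 14.9 tcp [0.4702 0.2195 0.2175] open 1.001 grip 0.0 F [-0.6  0.4  0.3]
scene [(0.92, [230.0, 181.0, 256.0, 209.0]), (0.91, [332.0, 193.0, 351.0, 212.0]), (0.68, [269.0, 241.0, 291.0, 256.0])]
top [(0.68, [297.0, 243.0, 310.0, 255.0]), (0.53, [314.0, 186.0, 332.0, 205.0])]
(array([ 0.63516663, -0.05781755,  0.11679923]), np.float64(0.0028106260240155995)) [341.59437751 198.16064257] [323.65714286 193.4952381 ] [332 190  20  17 249] [316 186  16  16 210] [ 0.63317481 -0.05609457  0.123     ] [ 0.63731183 -0.05797678  0.116     ]
```

View pics/g5.png

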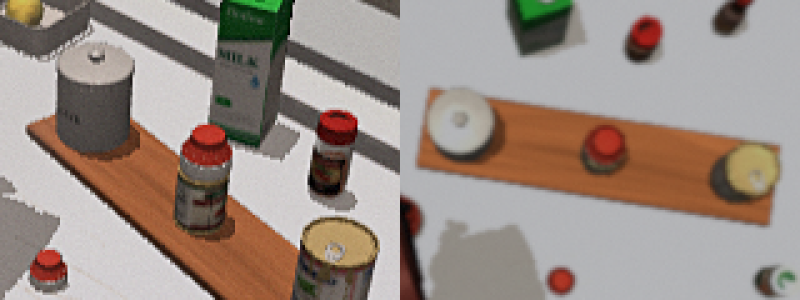

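The timer stands upright and centred on the tin (scene (342,198)), within about 3 mm. Next is the mill.

>>> {"name": "move_arm", "arguments": {
  "plan": [
    [[0.058,-0.062,0],0,1],
    [[0.058,-0.062,0],0,1],
    [[0.058,-0.062,0],0,1],
    [[0.058,-0.062,0.03],0,1],
    [[0.058,-0.062,0.05],0,1],
    [[0.058,-0.062,0.05],0,1]
  ]
}}

```text
time_s: 15.75
tcp_pos: [0.4449, 0.252, 0.1909]
tool_rot: [-0.0, 0.77, 0.638, -0.001]
force: [0.1, 0.3, -0.2]
opening: 1.002
grip_force: 0.0
```

```bash
python3 go.py .4445 .2535 .09; python3 look.py g6 pepper_mill 225 185 234 254
```

```text
shift [0.003, -0.001, 0.202] turn -0.0009 | t 15.8 tcp [0.4449 0.252  0.1909] open 1.002 grip 0.0 F [ 0.1  0.3 -0.2]
scene [(0.71, [205.0, 170.0, 223.0, 214.0])]
top [(0.52, [239.0, 244.0, 244.0, 258.0])]
```

View pics/g6.png

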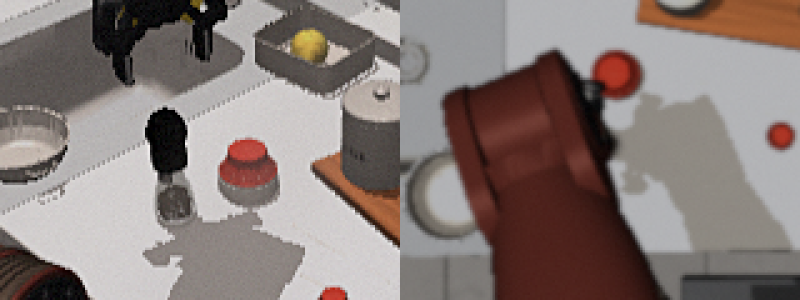

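The gripper is above the mill (scene about (213,193)) with the fingers either side of it. I'll descend.

>>> {"name": "move_arm", "arguments": {
  "plan": [
    [[0.002,-0.001,0.06],0,1],
    [[0.002,-0.001,0.12],0,1],
    [[0.002,-0.001,0.17],0,1],
    [[0.002,-0.001,0.2],0,1],
    [[0.002,-0.001,0.2],0,1],
    [[0.002,-0.001,0.2],0,1]
  ]
}}

```text
time_s: 16.55
tcp_pos: [0.4453, 0.2543, 0.093]
tool_rot: [0.0, 0.769, 0.639, 0.0]
force: [-0.7, -0.3, 1.0]
opening: 0.999
grip_force: 0.0
```

```bash
python3 go.py .4445 .2535 .09
```

```text
shift [-0.002, -0.001, 0.006] turn -0.0005 | t 16.6 tcp [0.4453 0.2543 0.093 ] open 0.999 grip 0.0 F [-0.7 -0.3  1. ]
```

>>> {"name": "move_arm", "arguments": {
  "plan": [
    [[-0.002,0,0.004],0,0.2],
    [[-0.002,0,0.004],0,0.2],
    [[-0.002,0,0.004],0,0.2],
    [[-0.002,0,0.004],0,0.2],
    [[-0.002,0,0.004],0,0.2],
    [[-0.002,0,0.004],0,0.2],
    [[-0.002,0,0.004],0,0.2],
    [[-0.002,0,0.004],0,0.2],
    [[-0.002,0,0.004],0,0.2]
  ],
  "newtons": 40
}}

```text
time_s: 17.45
tcp_pos: [0.4453, 0.2536, 0.0912]
tool_rot: [0.0, 0.769, 0.639, 0.001]
force: [-1.2, -0.6, 4.8]
opening: 0.521
grip_force: 39.9
```

```bash
python3 go.py .652 .040 .15; python3 -c "
from h import *
print(proj('top',[.445,.253,.1]))"
```

```text
shift [-0.344, 0.485, -0.117] turn -0.0005 | t 17.4 tcp [0.4453 0.2536 0.0912] open 0.521 grip 39.9 F [-1.2 -0.6  4.8]
[233.35530972 251.19663845]
```

>>> {"name": "move_arm", "arguments": {
  "plan": [
    [[0,0,-0.06],0,0.2],
    [[0,0,-0.12],0,0.2],
    [[0,0,-0.2],0,0.2],
    [[-0.08,0,-0.2],0,0.2],
    [[-0.16,0,-0.2],0,0.2],
    [[-0.24,0.02,-0.2],0,0.2],
    [[-0.32,0.06,-0.2],0,0.2],
    [[-0.344,0.14,-0.2],0,0.2],
    [[-0.344,0.22,-0.2],0,0.2],
    [[-0.344,0.3,-0.2],0,0.2],
    [[-0.344,0.3,-0.2],0,0.2],
    [[-0.344,0.3,-0.2],0,0.2]
  ]
}}

```text
time_s: 18.65
tcp_pos: [0.5607, 0.0564, 0.1898]
tool_rot: [-0.0, 0.769, 0.639, -0.0]
force: [-1.8, -0.4, -1.9]
opening: 0.522
grip_force: 41.6
```

```bash
python3 go.py .652 .040 .15; python3 look.py g7 pepper_mill 300 190 300 200;python3 - <<'E'
from m import *
s=r.sense()["tcp_pos"]; z=s[2]-.0912
for n in("scene","top"):print(sil(n,s[0],s[1],[(z+a,b) for a,b in prof["pepper_mill"][0](.153)]).round(1))
E
```

```text
shift [0.001, 0.186, 0.079] turn -0.0007 | t 18.6 tcp [0.5607 0.0564 0.1898] open 0.522 grip 41.6 F [-1.8 -0.4 -1.9]
scene [(0.68, [286.0, 148.0, 298.0, 202.0])]
top []
[281.8 146.  301.3 202.3]
[283.3 204.6 299.2 223.6]
```

View pics/g7.png

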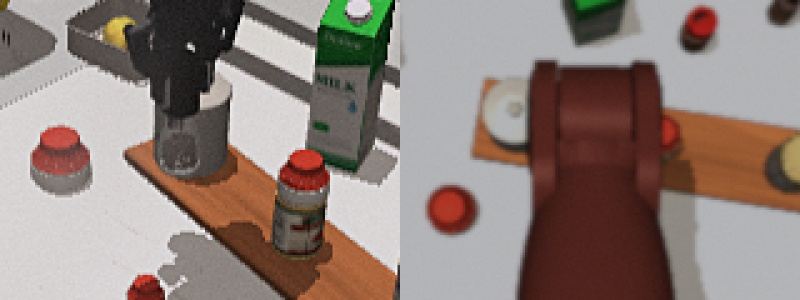

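The mill hangs upright with its body centred at scene x of about 291.6, against a prediction of 291.5. I'll go over its place and lower.

>>> {"name": "move_arm", "arguments": {
  "plan": [
    [[0,0.08,0],0,0.2],
    [[0,0.14,0],0,0.2],
    [[0,0.185,0],0,0.2],
    [[0,0.185,0],0,0.2],
    [[0,0.185,0.06],0,0.2],
    [[0,0.185,0.11],0,0.2],
    [[0,0.185,0.14],0,0.2],
    [[0,0.185,0.155],0,0.2],
    [[0,0.185,0.155],0,0.2],
    [[0,0.185,0.155],0,0.2]
  ]
}}

```text
time_s: 19.85
tcp_pos: [0.6517, 0.0398, 0.1139]
tool_rot: [0.0, 0.769, 0.639, 0.0]
force: [0.8, 0.4, -0.8]
opening: 0.527
grip_force: 41.9
```

```bash
python3 go.py .652 .040 .107
```

```text
shift [0.001, 0.001, 0.014] turn -0.0005 | t 19.9 tcp [0.6517 0.0398 0.1139] open 0.527 grip 41.9 F [ 0.8  0.4 -0.8]
```

>>> {"name": "move_arm", "arguments": {
  "plan": [
    [[0,0,0.006],0,0.2],
    [[0,0,0.011],0,0.2],
    [[0,0,0.014],0,0.2],
    [[0,0,0.014],0,0.2],
    [[0,0,0.014],0,0.2]
  ]
}}

```text
time_s: 20.35
tcp_pos: [0.6521, 0.0397, 0.1073]
tool_rot: [0.001, 0.769, 0.639, 0.001]
force: [-2.6, 0.7, 8.5]
opening: 0.523
grip_force: 42.2
```

>>> {"name": "move_arm", "arguments": {
  "plan": [
    [[0,0,0],0,1],
    [[0,0,0],0,1],
    [[0,0,0],0,1],
    [[0,0,0],0,1],
    [[0,0,-0.06],0,1],
    [[0,0,-0.14],0,1],
    [[0,0,-0.22],0,1],
    [[-0.06,-0.06,-0.24],0,1],
    [[-0.14,-0.12,-0.24],0,1],
    [[-0.22,-0.18,-0.24],0,1],
    [[-0.3,-0.24,-0.24],0,1],
    [[-0.38,-0.28,-0.24],0,1]
  ]
}}

```text
time_s: 21.55
tcp_pos: [0.4768, -0.122, 0.2259]
tool_rot: [-0.0, 0.769, 0.639, -0.0]
force: [0.2, -1.2, 0.1]
opening: 0.999
grip_force: 0.0
```

>>> {"name": "move_arm", "arguments": {
  "plan": [
    [[-0.1,0,0],0,1],
    [[-0.2,0,0],0,1],
    [[-0.3,0,0],0,1],
    [[-0.35,0,0],0,1],
    [[-0.35,0,0],0,1],
    [[-0.35,0,0],0,1]
  ]
}}

```text
time_s: 22.15
tcp_pos: [0.4466, -0.2935, 0.2256]
tool_rot: [-0.0, 0.77, 0.638, 0.0]
force: [-1.2, 1.2, 1.3]
opening: 0.998
grip_force: 0.0
```

```bash
python3 go.py .448 -.2965 .13; python3 look.py g8 spice_jar 345 220 320 200
python3 - <<'E'
from m import *
print(sil("scene",.448,-.2965,[(0,.0215),(.1,.0215)]).round(1))
print(sil("scene",.652,.04,[(.016+a,b) for a,b in prof["pepper_mill"][0](.153)]).round(1))
print([(round(d["score"],2),np.round(d["rect"]).tolist()) for n in("scene","top") for d in r.find_in(n,"pepper_mill")])
print(sil("top",.652,.04,[(.016+a,b) for a,b in prof["pepper_mill"][0](.153)]).round(1))
E
```

```text
shift [-0.005, 0.004, 0.191] turn -0.001 | t 22.1 tcp [ 0.4466 -0.2935  0.2256] open 0.998 grip 0.0 F [-1.2  1.2  1.3]
scene [(0.6, [358.0, 279.0, 384.0, 318.0])]
top [(0.51, [380.0, 240.0, 401.0, 256.0])]
[356.5 277.3 380.6 321.2]
[307.4 162.5 326.9 214.5]
[(0.71, [308.0, 169.0, 325.0, 214.0]), (0.41, [333.0, 190.0, 351.0, 213.0]), (0.72, [287.0, 181.0, 298.0, 203.0])]
[287.3 180.5 302.4 200.3]
```

View pics/g8.png

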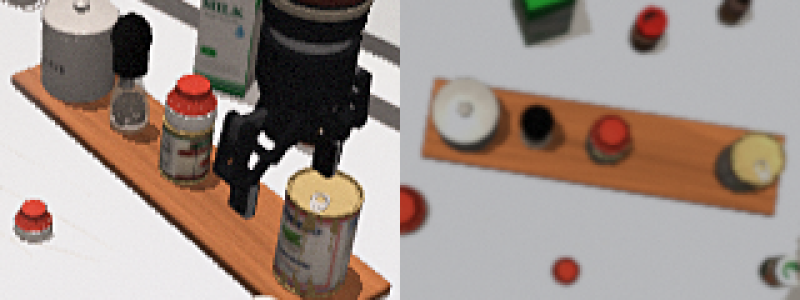

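The mill stands upright in its place (scene (317,190), top (295,190)), on the prediction, and the timer and tin are undisturbed. Next is the jar, refined to (.450,-.299).

>>> {"name": "move_arm", "arguments": {
  "plan": [
    [[-0.009,0.008,0.05],0,1],
    [[-0.009,0.008,0.13],0,1],
    [[-0.009,0.008,0.2],0,1],
    [[-0.009,0.008,0.2],0,1],
    [[-0.009,0.008,0.2],0,1]
  ]
}}

```text
time_s: 22.95
tcp_pos: [0.4501, -0.2982, 0.1264]
tool_rot: [-0.0, 0.769, 0.639, -0.0]
force: [1.0, -0.1, 0.1]
opening: 0.999
grip_force: 0.0
```

```bash
python3 go.py .450 -.299 .053; python3 look.py g9 spice_jar 370 275 392 248
```

```text
shift [-0.002, 0.0, 0.147] turn -0.0003 | t 22.9 tcp [ 0.4501 -0.2982  0.1264] open 0.999 grip 0.0 F [ 1.  -0.1  0.1]
scene [(0.92, [358.0, 278.0, 384.0, 320.0])]
top [(0.45, [383.0, 241.0, 402.0, 253.0])]
```

View pics/g9.png

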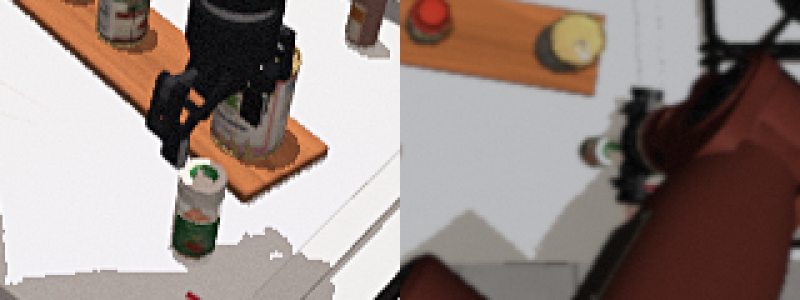

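The jar (scene x 359–381, centre 370) lies between the fingers, matching the refined estimate. I'll descend and grip.

>>> {"name": "move_arm", "arguments": {
  "plan": [
    [[-0.002,0,0.06],0,1],
    [[-0.002,0,0.11],0,1],
    [[-0.002,0,0.145],0,1],
    [[-0.002,0,0.145],0,1],
    [[-0.002,0,0.145],0,1],
    [[-0.002,0,0.145],0,0.2],
    [[-0.002,0,0.145],0,0.2],
    [[-0.002,0,0.145],0,0.2],
    [[-0.002,0,0.145],0,0.2],
    [[-0.002,0,0.145],0,0.2],
    [[-0.002,0,0.145],0,0.2],
    [[-0.002,0,0.145],0,0.2]
  ],
  "newtons": 30
}}

```text
time_s: 24.35
tcp_pos: [0.4501, -0.2999, 0.0539]
tool_rot: [0.001, 0.769, 0.639, 0.0]
force: [-1.7, 0.4, 6.2]
opening: 0.493
grip_force: 29.8
```

```bash
python3 go.py .616 -.156 .15
```

```text
shift [0.344, 0.273, -0.192] turn -0.0005 | t 24.4 tcp [ 0.4501 -0.2999  0.0539] open 0.493 grip 29.8 F [-1.7  0.4  6.2]
```

>>> {"name": "move_arm", "arguments": {
  "plan": [
    [[0,0,-0.06],0,0.2],
    [[0,0,-0.14],0,0.2],
    [[0.04,0,-0.2],0,0.2],
    [[0.12,0,-0.2],0,0.2],
    [[0.2,0,-0.2],0,0.2],
    [[0.28,0,-0.2],0,0.2],
    [[0.344,0.04,-0.2],0,0.2],
    [[0.344,0.08,-0.2],0,0.2],
    [[0.344,0.1,-0.2],0,0.2],
    [[0.344,0.1,-0.2],0,0.2],
    [[0.344,0.1,-0.2],0,0.2]
  ]
}}

```text
time_s: 25.45
tcp_pos: [0.5296, -0.1401, 0.1529]
tool_rot: [-0.001, 0.77, 0.639, -0.0]
force: [0.7, -0.4, -1.1]
opening: 0.49
grip_force: 30.7
```

```bash
python3 go.py .616 -.156 .071; python3 look.py g10 spice_jar 335 230 340 210;python3 - <<'E'
from m import *
s=r.sense()["tcp_pos"]; z=s[2]-.0539
for n in("scene","top"):print(sil(n,s[0],s[1],[(z+a,b) for a,b in prof["spice_jar"][0](.1)]).round(1))
E
```

```text
shift [0.001, 0.176, 0.164] turn -0.0008 | t 25.4 tcp [ 0.5296 -0.1401  0.1529] open 0.49 grip 30.7 F [ 0.7 -0.4 -1.1]
scene [(0.78, [330.0, 201.0, 352.0, 238.0])]
top [(0.5, [248.0, 171.0, 360.0, 220.0])]
[331.  197.9 352.2 240.9]
[342.2 214.6 360.7 230.5]
```

View pics/g10.png

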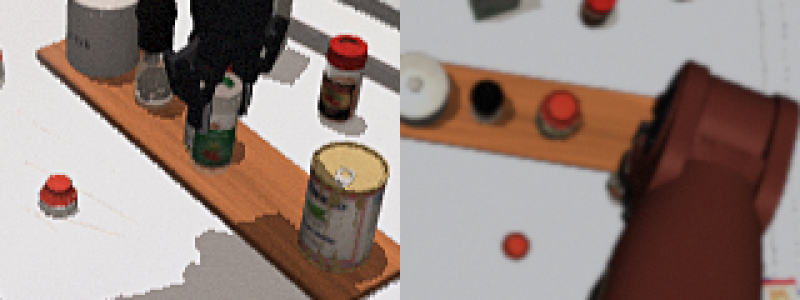

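The jar is held upright and its rect is within 1 px of the prediction horizontally. I'll move it over its place and lower it.

>>> {"name": "move_arm", "arguments": {
  "plan": [
    [[0,0.07,0],0,0.2],
    [[0,0.13,0],0,0.2],
    [[0,0.175,0],0,0.2],
    [[0,0.175,0],0,0.2],
    [[0,0.175,0.06],0,0.2],
    [[0,0.175,0.11],0,0.2],
    [[0,0.175,0.14],0,0.2],
    [[0,0.175,0.155],0,0.2],
    [[0,0.175,0.155],0,0.2],
    [[0,0.175,0.155],0,0.2]
  ]
}}

```text
time_s: 26.65
tcp_pos: [0.6167, -0.156, 0.0767]
tool_rot: [0.0, 0.769, 0.639, 0.0]
force: [0.3, 0.1, -1.0]
opening: 0.494
grip_force: 30.7
```

```bash
python3 go.py .616 -.156 .0695
```

```text
shift [-0.0, -0.001, 0.014] turn -0.0006 | t 26.6 tcp [ 0.6167 -0.156   0.0767] open 0.494 grip 30.7 F [ 0.3  0.1 -1. ]
```

>>> {"name": "move_arm", "arguments": {
  "plan": [
    [[0,-0.001,0.006],0,0.2],
    [[0,-0.001,0.011],0,0.2],
    [[0,-0.001,0.014],0,0.2],
    [[0,-0.001,0.014],0,0.2],
    [[0,-0.001,0.014],0,0.2]
  ]
}}

```text
time_s: 27.15
tcp_pos: [0.6159, -0.1556, 0.0695]
tool_rot: [0.0, 0.769, 0.639, -0.0]
force: [-3.8, 0.9, 5.9]
opening: 0.49
grip_force: 29.5
```

Contact. I'll release, rise and retreat.

>>> {"name": "move_arm", "arguments": {
  "plan": [
    [[0,0,0],0,1],
    [[0,0,0],0,1],
    [[0,0,0],0,1],
    [[0,0,0],0,1],
    [[0,0,-0.06],0,1],
    [[0,0,-0.14],0,1],
    [[0,0,-0.22],0,1],
    [[0,0,-0.3],0,1],
    [[0,-0.1,-0.32],0,1],
    [[0,-0.2,-0.32],0,1],
    [[-0.05,-0.3,-0.32],0,1],
    [[-0.1,-0.4,-0.32],0,1]
  ]
}}

```text
time_s: 28.35
tcp_pos: [0.4208, -0.1642, 0.2288]
tool_rot: [0.0, 0.769, 0.64, 0.0]
force: [-0.6, -1.3, 1.1]
opening: 1.001
grip_force: 0.0
```

>>> {"name": "move_arm", "arguments": {
  "plan": [
    [[-0.1,-0.05,0],0,1],
    [[-0.2,-0.1,0],0,1],
    [[-0.3,-0.1,0],0,1],
    [[-0.3,-0.1,0],0,1],
    [[-0.3,-0.1,0],0,1]
  ]
}}

```text
time_s: 28.85
tcp_pos: [0.3452, -0.3044, 0.2288]
tool_rot: [0.0, 0.77, 0.638, -0.0]
force: [1.4, 0.5, -0.5]
opening: 1.001
grip_force: 0.0
```

```bash
python3 look.py g11 - 340 205 325 200
python3 - <<'E'
from m import *
T={"small_tin":(.634,-.058),"pepper_mill":(.652,.04),"spice_jar":(.616,-.156),"canister":(.6695,.1375),"large_tin":(.598,-.255)}
for n in("scene","top"):
    for k,(x,y) in T.items():
        pf,h=prof[k]; P=pf(h); P=P if k in("canister","large_tin") else [(z+.016,q) for z,q in P]
        print(n,k,sil(n,x,y,P).round(1),[(round(d["score"],2),np.round(d["rect"]).tolist()) for d in r.find_in(n,k)][:2])
    print(n,"timer",sil(n,.634,-.058,[(z+.088,q) for z,q in prof["timer"][0](.047)]).round(1),[np.round(d["rect"]).tolist() for d in r.find_in(n,"timer")])
print(r.sense()["force"],r.sense()["time_s"])
E
```

```text
scene small_tin [327.6 200.7 350.4 233.9] [(0.68, [330.0, 211.0, 341.0, 229.0]), (0.26, [309.0, 168.0, 324.0, 212.0])]
scene pepper_mill [307.4 162.5 326.9 214.5] [(0.76, [308.0, 167.0, 327.0, 212.0])]
scene spice_jar [353.8 212.7 374.6 252.4] []
scene canister [280.5 156.7 312.3 202. ] [(0.61, [281.0, 159.0, 314.0, 202.0]), (0.22, [308.0, 167.0, 325.0, 213.0])]
scene large_tin [373.9 226.2 410.9 279.3] [(0.71, [372.0, 222.0, 410.0, 282.0])]
scene timer [329.5 189.3 351.1 213.4] [[232.0, 185.0, 257.0, 209.0], [336.0, 193.0, 340.0, 211.0], [269.0, 241.0, 285.0, 256.0]]
top small_tin [313.2 186.8 331.4 205.8] [(0.37, [311.0, 200.0, 328.0, 203.0]), (0.22, [252.0, 175.0, 280.0, 200.0])]
top pepper_mill [287.3 180.5 302.4 200.3] [(0.77, [290.0, 181.0, 303.0, 198.0])]
top spice_jar [342.3 192.  359.5 208.3] [(0.7, [330.0, 146.0, 347.0, 162.0]), (0.57, [341.0, 194.0, 359.0, 207.0])]
top canister [252.7 171.  279.8 201.9] [(0.91, [253.0, 173.0, 280.0, 200.0])]
top large_tin [365.4 191.5 394.8 217.1] [(0.75, [368.0, 193.0, 392.0, 218.0])]
top timer [314.9 185.7 332.1 203. ] [[228.0, 214.0, 254.0, 234.0], [341.0, 193.0, 361.0, 210.0]]
[ 0.48859809 -1.10332245  0.48132099] 29.55
```

View pics/g11.png

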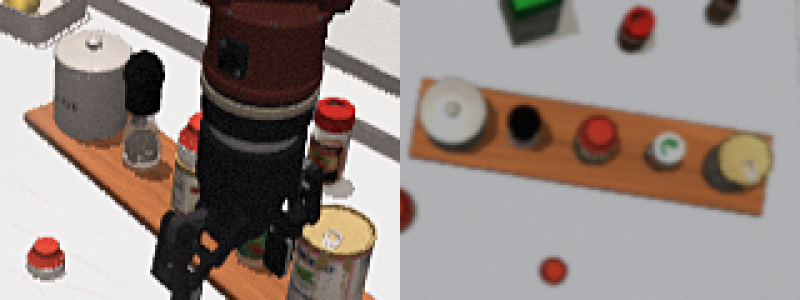

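The top view shows canister, mill, timer on tin, jar and large tin in one row. Every visible rect is within about 2–3 px of its prediction, the arm is clear, and the force is near zero. I'll hand it in.

```bash
python3 -c "
from station import r
print(r.sign_off())"
```

```text
the job is handed in; nothing more can be done
None
```

The job is handed in after about 30 s of the 115 s allowed; no verdict came back. By the cameras, the small tin with the middle timer on it, the pepper mill and the white-capped jar all stand upright within a few mm of their places, and the canister and large tin have not moved.

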